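# Load the tube carrier on the shaker and latch it

## Robot

A 7-joint arm with a two-finger parallel gripper is mounted at the origin on the work surface. World frame = base frame: x ahead of the robot, y to its left, z up, the work surface at z = 0. Lengths are in m, angles in rad, forces in N, time in s.
With the tool pointing down it reaches from about 0.4 to 0.9 m from the base axis. Payload 5.5 kg.
Tool frame: the origin (TCP) lies on the centre line of the jaws, within the pads' length; the fingertips stand 8 mm ahead of it and the grasp point (between the pads) lies 11 mm behind it; z points along the fingers, y is the line along which they close (so a half turn about z gives the same grasp; the last joint's range is limited). The gripper opens to 85 mm and grips with 20 to 120 N. Pads are 22 mm wide; open, the fingers measure 114 mm over their backs; the gripper's body (76 mm by 85 mm) begins 54 mm behind the grasp point. The pads swing forward as they close: fully open they stand 13 mm farther back than shut.
Start: joints at [1.467, 0.501, -0.427, 1.55, 0.221, 1.138, -0.21], TCP at [0.233, -0.607, 0.239] pointing down, gripper open.
Joint ranges: [-2.88, 2.88], [-0.31, 2.03], [-1.54, 1.56], [0.2, 2.42], [-1.41, 4.55], [0.19, 2.02], [-2.57, 2.57]. Speed limits (rad/s): [2.57, 2.57, 3.14, 3.14, 3.14, 3.14, 3.14].

## Interface

Orientations are given as a rotation vector (axis times angle).
In Python, from workcell import ctrl gives the robot as it stands. Calls block until the motion is done:
- ctrl.move_ptp(position, orientation): joint-space move of the TCP to a pose.
- ctrl.line_to(position, rotation=None, max_speed=0.15, force_limit=None): straight line of the TCP; rotation=None keeps the orientation; max_speed is the mean speed in m/s. With force_limit (N) it stops when the force on the tool has changed by that much, and returns True; else False.
- ctrl.move_j(angles): joint-space move.
- ctrl.command_gripper(opening, force=None): finger opening in m; force is the grip in N (None keeps the last); returns when the fingers have stopped.
- ctrl.wait(seconds).
- ctrl.ik(position, orientation): joint angles nearest the present ones, or None.
- ctrl.get_state(): the state.
- ctrl.camera(name): name is "side" or "top" or "wrist"; returns the picture (384x512x3 uint8, blue, green, red); there is no depth.
- ctrl.get_calibration(name): a dict with "camera_matrix" (3x3 intrinsics, pixels), "dist_coeffs" ([k1, k2, p1, p2, k3] as OpenCV has them; the pictures are not rectified), "eye" and "orientation" of the camera in the world; the wrist camera has in their place "T_tool_cam" (4x4, takes a point from camera to tool coordinates, whose origin is the TCP and whose axes are the flange's). Camera axes: x right, y down, z forward; pixel columns grow to the right and rows downward; lengths in m; the calibration is good to about 2 mm. A picture is of the moment at which its call begins: read the wrist's pose just before it. get_calibration takes no time and is no camera call.
A pose or a line that the arm cannot do raises ctrl.IKError and nothing moves.
- ctrl.hand_in(): hands the job in; it is judged then, once.
The state is a dict: "t": time; "joints": joint angles; "qvel": joint speeds; "joint_torque": joint torques, N m; "tcp_pos": TCP position; "ee_rot": TCP orientation; "ft_force": force on the tool from outside, world axes, zero at the start; "wrist_torque": the same for the moment, N m; "finger_gap": finger opening in m; "grip_force": force on a finger pad.
Only numpy, scipy, OpenCV 4.12 (cv2) and the standard library are available. Lean on these libraries where they do the work, as an engineer would, in place of code of your own. Each camera call takes 0.05 s, during which the arm holds its last target. There are 200 camera calls.

## Task

Load the long-footed tube carrier on the shaker: enter its foot at the open end of the rail, keeper end first, slide it home against the stop and leave it there. Then hook the loop of the draw latch over the carrier's keeper and press the latch lever down flat, past its dead centre, so that the carrier is drawn tight for the run. Keep the carrier upright, do not push the other things on the bench about, and let go of everything at the end.

Things in the scene. Friction and masses are not known exactly. Their poses are not given: they have to be found in the camera images.
- shaker: Platform shaker fixed to the bench: white housing, aluminium deck 220 x 300 mm, deck top 85 mm up. Origin on the bench under the rail's centre line; z up, y along the rail towards its open end, x across (deck x -110..110, y -170..130 mm). The local positions below are in this frame. Deck carries the C-rail with stop and, beyond the stop, the latch block (60 wide, y -165..-55, top 127 mm up).
- stop (a point): Centre of the stop face at the channel floor, shaker local (0, -55, 89) mm. Here the carrier's nose ends up.
- rail_mouth (a point): Centre of the mouth of the steel C-rail at its floor, local (0, 55, 89) mm. Channel 60 mm wide inside, y -55..55; lips over it leave a 44 mm slot, lip underside 98, top 102 mm up, so a foot enters only here. Outside, y 55..115, guides 10 mm high flare from 60 to 92 mm inner width over a landing floor level with the channel that ends at y 125.
- latch_pivot (a point): Axis of the latch lever, shaker local (0, -75, 139) mm, running along local x. Loop pin (carried by the lever): with the lever flat it lies 28 mm from this axis towards -y and 3 mm below it; raising the lever swings it up and over towards the rail.
- latch_lever (a joint): Lever angle, rad, 0..2.0: 0 flat on the latch block pointing along shaker -y, 1.57 straight up, more leans over the rail; starts up. Stays where left (about 0.1 N m). With the loop hooked its spring resists from about 0.6 rad to the dead centre near 0.1 rad, below which it snaps flat and stays; 2 to 5 N at the tip.
- latch_loop (a joint): Loop angle about its pin relative to the lever, rad, -0.3..3.7. Elevation of the loop above horizontal towards the rail = this minus the lever angle; about 3.1 in line with the lever. Swings freely and falls by its weight; starts flopped back behind the raised lever (3.7), away from the rail. Its bar swings clear over the lever's end. With the lever at 1.4 or more the bar reaches past the keeper's lip.
- lever_tip (a point): Middle of the lever's upper face at its free end, 92 mm from the axis; with the lever up this face looks to the rail. Lever: steel strip 26 mm wide, 98 mm long with a rolled end 12 mm thick; when flat its upper face is 10 mm above the axis (rolled end 15 mm).
- loop_bar (a point): Middle of the loop's cross bar. Loop: U of 8 mm round steel wire, 56 mm wide outside (grip it across this), 40 inside, bar centre 84 mm from the pin, the lever between its legs; sprung, stretches up to 9 mm at about 6 N/mm. Hooked, the bar lies behind the keeper, on the side away from the latch, under the lip.
- carrier: Tube carrier to load, loose, 0.4-0.65 kg, 188 long, 139 mm high: aluminium foot 56 wide, 6 thick (nose corners rounded 12 mm), 36 mm web, white rack 70 mm wide with 8 capped amber tubes fixed in it, low nose with the keeper. Origin on the foot's underside below the handle; z up, keeper end -y (foot y -125..63, rack y -41..63, from 20 up). Home: origin at shaker local (0, 70, 89), axes parallel.
- carrier_nose (a point): Middle of the foot's front end at its underside, carrier local (0, -125, 0) mm.
- carrier_handle (a point): Middle of the carrying handle, carrier local (0, 0, 128) mm: aluminium bar 12 wide, 22 high, 104 mm long along the carrier, between and above the two rows of tubes (cap tops 102 mm, bar underside 117 mm above the foot's underside). The balance point is within 20 mm of here.
- keeper (a point): Where the bar's middle lies when hooked, carrier local (0, -84, 50) mm. Keeper: steel hook 28 wide on the 34 wide top of the nose (shelf 45 mm up, y -125..-61): upright at y -95..-88, lip at its top 56..60 mm up reaching to y -82, away from the latch. The bar must pass over the lip and drop behind it onto the shelf.
- plain_rack: Bystander: ordinary white tube rack with capped amber tubes, 75 x 138 mm, 86 mm high, without foot, nose or handle. Origin at the centre of its underside.
- reagent_bottle: Bystander: amber jar, diameter 70 mm, 165 mm high, behind the shaker's open end. Origin at the centre of its underside.
- wash_bottle: Bystander: white wash bottle with a spout, diameter 60 mm, 200 mm high, spout reaching 58 mm out. Origin at the centre of its underside.
- slide_box: Bystander: flat slide box 87 x 47 x 35 mm lying just beyond the shaker's open end. Origin at the centre of its underside.
- dish_stack: Bystander: stack of four culture dishes, diameter 90 mm, 59 mm high, right of the shaker. Origin at the centre of its underside.
- tip_box: Bystander: pipette tip box 124 x 87 x 70 mm at the right. Origin at the centre of its underside.
- pen_cup: Bystander: cup of pens, diameter 80 mm, 155 mm high, behind the shaker. Origin at the centre of its underside.
- lab_timer: Bystander: flat timer 75 x 62 x 22 mm, left, behind the parked racks. Origin at the centre of its underside.
Mind the look-alikes: they are no part of the job. Leave any yellow look-alike of the carrier alone.

How it is judged:
On the way, in this order (a step that is already met when the one before it is completed fails the run):
1. the carrier is home in the rail: its nose within 10 mm of the stop, its foot down in the channel, and the gripper is off it (horizontal distance between carrier_nose and stop below 0.01 m and z of carrier_nose in the frame of shaker below 0.0925 m and angle between the y axis of carrier and the y axis of shaker, either way round below 0.08 rad and contact force between carrier and the fingers below 0.05 N), for 0.2 s.
2. the loop's bar is behind the keeper, below the top of its lip, with the lever still up (y of loop_bar in the frame of carrier between -0.087 and -0.058 m and z of loop_bar in the frame of carrier between 0.04 and 0.056 m and value of joint latch_lever above 0.7 rad), for 0.2 s.
At the end, for the whole second after the job is handed in: The carrier sits upright in the rail with its nose within 5 mm of the stop, the loop's bar lies within 8 mm of its place behind the keeper, the lever is flat (below 0.06 rad), and all is at rest (value of joint latch_lever below 0.06 rad and distance between loop_bar and keeper below 0.008 m and horizontal distance between carrier_nose and stop below 0.005 m and z of carrier_nose in the frame of shaker below 0.0935 m and angle between the y axis of carrier and the y axis of shaker, either way round below 0.08 rad and angle between carrier's own z axis and vertical below 0.06 rad and linear speed of carrier below 0.01 m/s and velocity of joint latch_lever below 0.05 rad/s); the robot touches nothing.
It fails at once if the carrier is tipped by more than 0.5 rad (angle between carrier's own z axis and vertical above 0.5 rad).
It fails at once if a bystander is pushed more than 20 mm from its place (distance of any of plain_rack, reagent_bottle, wash_bottle, slide_box, dish_stack, tip_box, pen_cup, lab_timer from where it was at the start of the episode above 0.02 m).
It also fails if it takes over 56 s, if anything falls off the work surface, if the arm or the gripper's body presses on something with over 40 N, if the wrist force passes 120 N, or if a joint passes its speed limit or range.

## Working session

There is one attempt and no reset: what is moved stays moved. The work goes in short steps, each a Python script; the robot and the scene stay as the last script left them, time stands still between calls to the robot, and variables do not carry over. Pictures are saved under pics/ and viewed, at most 10 in all, crops included, and the job is handed in when it is done.

```bash
ls; mkdir -p pics
python3 - <<'E'
from workcell import ctrl
import cv2,numpy as np
for n in("top","side"):
    cv2.imwrite(f"pics/{n}0.png",ctrl.camera(n)); 
    c=ctrl.get_calibration(n);print(n,c)
print(ctrl.get_calibration("wrist"))
s=ctrl.get_state();print(s["t"],s["tcp_pos"],s["ee_rot"])
E
```

```text
pics
top {'camera_matrix': array([[391.74383681,   0.        , 260.51079106],
       [  0.        , 391.74383681, 188.47014084],
       [  0.        ,   0.        ,   1.        ]]), 'dist_coeffs': array([-0.03268984,  0.        ,  0.        ,  0.        ,  0.        ]), 'eye': array([0.36851452, 0.03297441, 1.31687343]), 'orientation': array([-2.18788105,  2.12865853, -0.14928664])}
side {'camera_matrix': array([[438.59717674,   0.        , 250.08248157],
       [  0.        , 438.59717674, 191.09955118],
       [  0.        ,   0.        ,   1.        ]]), 'dist_coeffs': array([-0.14264698,  0.        ,  0.        ,  0.        ,  0.        ]), 'eye': array([-0.35252753,  0.90509062,  1.02820496]), 'orientation': array([-0.93643645,  2.34782565, -1.19616831])}
{'camera_matrix': array([[272.26417902,   0.        , 254.12368924],
       [  0.        , 272.26417902, 194.03769277],
       [  0.        ,   0.        ,   1.        ]]), 'dist_coeffs': array([-0.06375454,  0.        ,  0.        ,  0.        ,  0.        ]), 'T_tool_cam': array([[-1.15183705e-03, -9.54470449e-01, -2.98303261e-01,
         7.58834726e-02],
       [ 9.99998819e-01, -7.95940680e-04, -1.31454757e-03,
         5.71181875e-04],
       [ 1.01726511e-03, -2.98304423e-01,  9.54470239e-01,
        -1.35085768e-01],
       [ 0.00000000e+00,  0.00000000e+00,  0.00000000e+00,
         1.00000000e+00]])}
0.1 [ 0.23284931 -0.60621299  0.23836095] [-3.08721189e+00 -5.72668755e-01  3.90815814e-04]
```

View pics/top0.png

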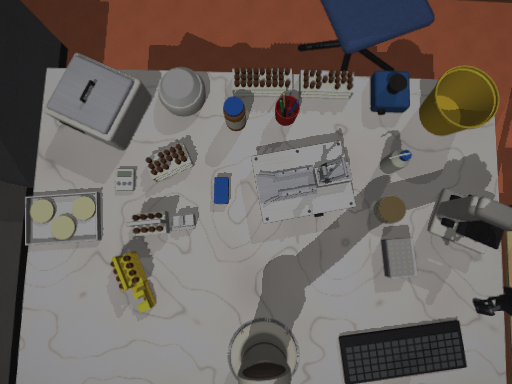

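View pics/side0.png

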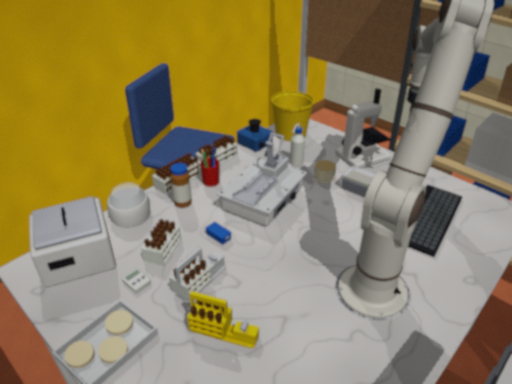

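The carrier is probably the white rack at top (160,222): low grey nose to the right at (185,221) and a handle bar. The alternatives are the plain rack at (168,161), with no nose or handle, the yellow look-alike at (132,280), and two racks at the back at (262,80) and (327,83). The shaker is at (303,182), with its open end to the left and the latch at (333,172). I'll confirm this in a crop.

Run:
```python
import cv2,numpy as np
a=cv2.imread("pics/top0.png"); b=cv2.imread("pics/side0.png")
f=lambda im,x,y,w,h,s:cv2.resize(im[y:y+h,x:x+w],None,fx=s,fy=s,interpolation=cv2.INTER_CUBIC)
p1=f(a,110,140,100,75*1+25,4) #400x400
p2=f(a,240,130,130,100,400/130.)
p3=f(b,130,200,130,100,400/130.)
out=np.zeros((600,800,3),np.uint8)
out[:400,:400]=p1; out[:p2.shape[0],400:]=p2[:,:400]; h=min(p3.shape[0],600-p2.shape[0]);out[p2.shape[0]:p2.shape[0]+h,400:]=p3[:h,:400]
cv2.imwrite("pics/crop1.png",out)
```

```text
(no output)
```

View pics/crop1.png

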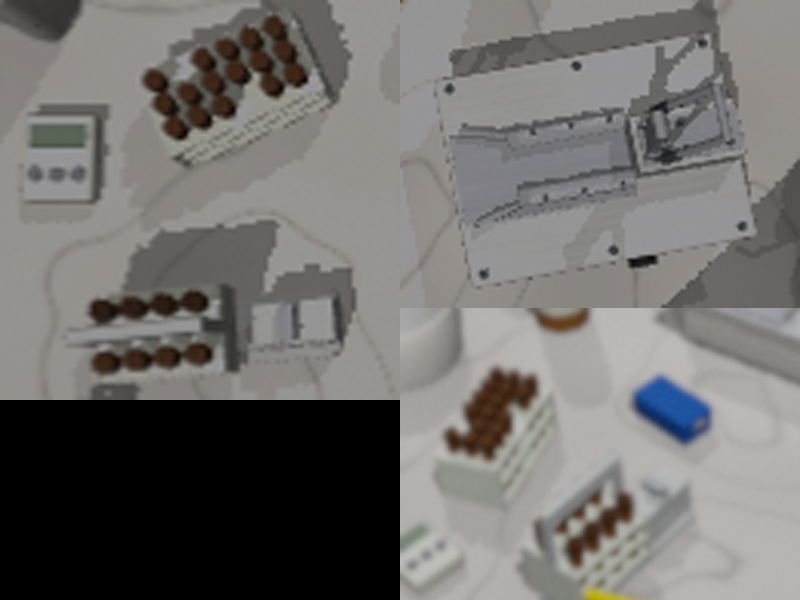

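Crop confirms it: the object at crop (150,335) has two rows of four caps, a handle bar from full-image (127,224) to (167,220) and a nose to the right, so it's the carrier. The rack above it has no handle. The shaker's mouth is to the left, and the raised latch is at (333,170).

```bash
cat > h.py <<'E'
from workcell import ctrl
import cv2,numpy as np
from scipy.spatial.transform import Rotation as R
def cam(name,st=None):
    c=ctrl.get_calibration(name);K,d=c["camera_matrix"],c["dist_coeffs"]
    if name=="wrist":
        T=np.eye(4);T[:3,:3]=R.from_rotvec(st[1]).as_matrix();T[:3,3]=st[0];T=T@c["T_tool_cam"];return K,d,T[:3,3],T[:3,:3]
    return K,d,np.array(c["eye"]),R.from_rotvec(c["orientation"]).as_matrix()
def ray(C,px):
    K,d,e,M=C;u=cv2.undistortPoints(np.array(px,float).reshape(-1,1,2),K,d)[:,0]
    v=np.c_[u,np.ones(len(u))]@M.T;return e,v/np.linalg.norm(v,axis=1)[:,None]
def onz(C,px,z):
    e,v=ray(C,px);return e+v*((z-e[2])/v[:,2])[:,None]
def tri(Cs,pxs):
    A=np.zeros((3,3));b=np.zeros(3)
    for C,p in zip(Cs,pxs):
        e,v=ray(C,p);P=np.eye(3)-np.outer(v[0],v[0]);A+=P;b+=P@e
    return np.linalg.solve(A,b)
def proj(C,X):
    K,d,e,M=C;return cv2.projectPoints((np.atleast_2d(X)-e)@M,np.zeros(3),np.zeros(3),K,d)[0][:,0]
def down(xdir,tilt=0):  # tool z down, tool x along heading xdir (rad); tilt about tool y
    x=np.array([np.cos(xdir),np.sin(xdir),0]);z=np.array([0,0,-1.])
    M=np.c_[x,np.cross(z,x),z]
    return (R.from_matrix(M)*R.from_rotvec([0,tilt,0])).as_rotvec()
def shot(fn):
    s=ctrl.get_state();im=ctrl.camera("wrist");cv2.imwrite(fn,im);np.save(fn[:-4]+".npy",np.array([s["tcp_pos"],s["ee_rot"]]));return im
def wcam(fn): return cam("wrist",np.load(fn[:-4]+".npy"))
E
python3 - <<'E'
from h import *
C=cam("top")
cr=lambda p:[(240+(x-400)/3.0769,130+y/3.0769) for x,y in p]
H=onz(C,cr([(449,89),(703,43),(484,274),(742,226)]),.085);print(H.round(3))
c=H.mean(0);yv=(H[0]-H[1]+H[2]-H[3]);yaw=np.arctan2(yv[1],yv[0]);print("deck c",c,"y heading",yaw)
o=c+.02*np.array([np.cos(yaw),np.sin(yaw),0]);print("shaker origin",o)
hd=onz(C,[(126.75,224.2),(167,219.5)],.139);print("handle",hd,hd.mean(0),np.linalg.norm(hd[0]-hd[1]),"heading",np.arctan2(*(hd[0]-hd[1])[[1,0]]))
print(onz(C,[(400,157),(221,190),(235,115),(287,108),(168,161)],.05))
q=ctrl.get_state()["joints"]
for nm,p,h in(("car",hd.mean(0),np.arctan2(*(hd[0]-hd[1])[[1,0]])),("home",o+.07*np.array([np.cos(yaw),np.sin(yaw),0]),yaw),("latch",o-.16*np.array([np.cos(yaw),np.sin(yaw),0]),yaw)):
  for s in(0,np.pi):
    for z in(.15,.3):
      r=ctrl.ik([p[0],p[1],z],down(h+s));print(nm,s,z,None if r is None else np.round(r,2))
E
```

```text
[[ 0.624  0.042  0.085]
 [ 0.681 -0.224  0.085]
 [ 0.433  0.001  0.085]
 [ 0.489 -0.264  0.085]]
deck c [ 0.55680046 -0.11130547  0.085     ] y heading 1.7818341668935689
shaker origin [ 0.55261097 -0.09174919  0.085     ]
handle [[0.4027449  0.42285354 0.139     ]
 [0.42028326 0.30275857 0.139     ]] [0.41151408 0.36280606 0.139     ] 0.12136883747952514 heading 1.7158086799276089
[[ 0.65206435 -0.4363414   0.05      ]
 [ 0.52496867  0.15273588  0.05      ]
 [ 0.77895035  0.11615071  0.05      ]
 [ 0.80856069 -0.0574294   0.05      ]
 [ 0.61615309  0.33088826  0.05      ]]
car 0 0.15 [ 0.    0.62 -1.03  1.87  0.63  1.01 -1.15]
car 0 0.3 [ 0.18  0.53 -1.29  1.72  0.53  1.3  -1.08]
car 3.141592653589793 0.15 [ 0.14  0.82 -1.3   1.87  0.87  1.17  1.81]
car 3.141592653589793 0.3 [ 0.18  0.53 -1.29  1.72  0.53  1.3   2.06]
home 0 0.15 [ 0.72  0.56 -0.94  1.9   0.55  0.97 -0.26]
home 0 0.3 [ 0.93  0.46 -1.23  1.74  0.46  1.26 -0.2 ]
home 3.141592653589793 0.15 [-0.69  0.52  0.88  1.94 -0.5   0.91 -2.49]
home 3.141592653589793 0.3 [-1.    0.52  1.37  1.8  -0.54  1.27 -2.42]
latch 0 0.15 [ 0.92  0.68 -0.81  1.65  0.55  1.05  0.15]
latch 0 0.3 [ 0.99  0.55 -0.93  1.51  0.45  1.31  0.23]
latch 3.141592653589793 0.15 [-0.37  0.84  1.13  1.7  -0.83  1.16 -1.93]
latch 3.141592653589793 0.3 [-0.38  0.63  1.13  1.55 -0.58  1.33 -2.11]
```

```bash
python3 - <<'E'
from h import *
o=np.array([.5526,-.0917,0]);u=np.array([np.cos(1.782),np.sin(1.782),0]);z=np.array([0,0,1])
def t():print(ctrl.get_state()["t"])
ctrl.move_ptp(o-.06*u+.36*z,down(1.782));shot("pics/s1.png");t()
ctrl.move_ptp(o+.06*u+.34*z,down(1.782));shot("pics/s2.png");t()
h=np.array([.4115,.3628,0]);v=np.array([np.cos(1.716),np.sin(1.716),0])
ctrl.move_ptp(h-.04*v+.30*z,down(1.716));shot("pics/c1.png");t()
ctrl.move_ptp(h+.03*v+.30*z,down(1.716));shot("pics/c2.png");t()
E
python3 - <<'E'
import cv2,numpy as np
o=np.zeros((600,800,3),np.uint8)
for i,n in enumerate(("s1","s2","c1","c2")):
    r,c=divmod(i,2);o[r*300:r*300+300,c*400:c*400+400]=cv2.resize(cv2.imread(f"pics/{n}.png"),(400,300),interpolation=cv2.INTER_AREA)
cv2.imwrite("pics/four.png",o)
E
```

```text
2.225
2.8333
4.3
4.7333
```

View pics/four.png

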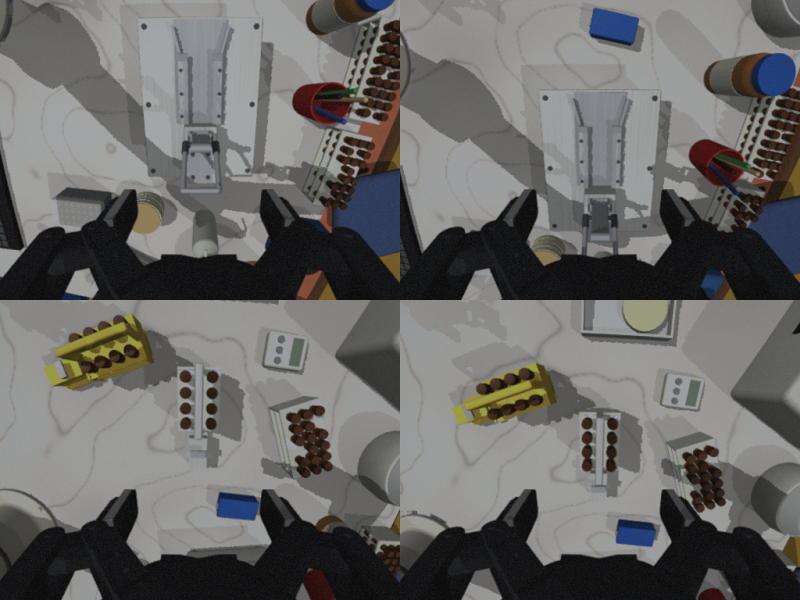

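The four views show the following (panel pixels):
- **s1 (top left):** deck with six screws, the mouth at the top (200,25), and the loop flopped back at (200,190).
- **c1 and c2 (bottom):** the white carrier with its handle at (198,400) and (600,450), and its nose pointing down.

I'll enlarge these to get exact handle ends and screws.

Run:
```python
import cv2,numpy as np
f=lambda n,x,y,w,h,s:cv2.resize(cv2.imread(f"pics/{n}.png")[y:y+h,x:x+w],None,fx=s,fy=s,interpolation=cv2.INTER_CUBIC)
cv2.imwrite("pics/cc.png",np.hstack([f("c1",205,70,100,150,4),f("c2",205,130,100,150,4)]))
cv2.imwrite("pics/ss.png",np.hstack([f("s1",205,130,100,150,4),f("s2",205,180,100,150,4)]))
from h import *
# screws: dark blobs near predicted
o=np.array([.5526,-.0917,0]);yaw=1.782
for n in("s1","s2"):
    im=cv2.imread(f"pics/{n}.png");g=cv2.cvtColor(im,cv2.COLOR_BGR2GRAY)
    bh=cv2.morphologyEx(g,cv2.MORPH_BLACKHAT,np.ones((11,11)))
    _,m=cv2.threshold(bh,60,255,0);k,l,s,c=cv2.connectedComponentsWithStats(m)
    C=wcam(f"pics/{n}.png")
    for i in range(1,k):
        if 6<s[i,4]<60 and max(s[i,2:4])<11:
            w=onz(C,c[i],.085)[0]-o
            uy=w[0]*np.cos(yaw)+w[1]*np.sin(yaw);ux=w[0]*np.sin(yaw)-w[1]*np.cos(yaw)
            if abs(ux)<.12 and -.19<uy<.14: print(n,c[i].round(1),s[i,4],"local",(1000*np.array([ux,uy])).round(1),(w+o).round(4))
```

```text
s1 [183.9  33.6] 42 local [-96.5 115.8] [0.4339 0.0013 0.085 ]
s1 [327.9  33.4] 42 local [ 99.8 115.3] [0.626 0.042 0.085]
s1 [231.9  64.4] 7 local [-31.9  75.2] [ 0.5056 -0.0248  0.085 ]
s1 [231.   89.5] 12 local [-33.9  41.9] [ 0.5106 -0.0578  0.085 ]
s1 [281.   89.5] 12 local [37.1 41.6] [ 0.5801 -0.0432  0.085 ]
s1 [231.5 119.8] 10 local [-34.3  -0.1] [ 0.5191 -0.099   0.085 ]
s1 [280.7 119.8] 12 local [37.4 -0.3] [ 0.5893 -0.0841  0.085 ]
s1 [189.6 133.7] 34 local [-97.1 -19.5] [ 0.4617 -0.1311  0.085 ]
s1 [322.2 133.2] 33 local [ 99.6 -19.6] [ 0.6541 -0.09    0.085 ]
s1 [232.2 148.5] 10 local [-34.4 -42. ] [ 0.5278 -0.1399  0.085 ]
s1 [279.9 148.1] 8 local [ 37.2 -41.7] [ 0.5977 -0.1247  0.085 ]
s1 [246.2 197.2] 17 local [ -14.3 -118.9] [ 0.5636 -0.2109  0.085 ]
s1 [265.6 197.3] 26 local [  16.4 -119.1] [ 0.5936 -0.2047  0.085 ]
s1 [316.7 217.8] 28 local [  99.7 -154.4] [ 0.6824 -0.2218  0.085 ]
s1 [195.6 218.4] 15 local [ -97.2 -154.8] [ 0.4901 -0.2634  0.085 ]
s1 [246.8 225.9] 10 local [ -14.  -168.2] [ 0.5742 -0.2591  0.085 ]
s1 [265.6 226.4] 15 local [  16.8 -169.2] [ 0.6045 -0.2536  0.085 ]
s2 [185.8 125.1] 38 local [-96.4 115.5] [0.4341 0.001  0.085 ]
s2 [325.7 125.3] 35 local [ 99.6 115.2] [0.6259 0.0418 0.085 ]
s2 [231.5 180.2] 10 local [-34.1  35.7] [ 0.5118 -0.064   0.085 ]
s2 [280. 180.] 9 local [37.6 36. ] [ 0.5818 -0.0486  0.085 ]
s2 [231.9 206.9] 8 local [-34.6  -6.3] [ 0.5201 -0.1051  0.085 ]
s2 [279. 207.] 9 local [37.2 -6.4] [ 0.5904 -0.0902  0.085 ]
s2 [191.6 215.1] 27 local [-97.2 -19.8] [ 0.4617 -0.1314  0.085 ]
s2 [318.9 215.3] 25 local [ 99.3 -20.1] [ 0.6539 -0.0905  0.085 ]
s2 [232.5 232. ] 8 local [-34.7 -48.3] [ 0.5288 -0.1462  0.085 ]
s2 [278.3 231.9] 9 local [ 37.4 -48.1] [ 0.5992 -0.1309  0.085 ]
s2 [197.5 288.6] 11 local [ -97.1 -154.6] [ 0.4901 -0.2632  0.085 ]
s2 [312.5 289. ] 10 local [  98.8 -155.3] [ 0.6817 -0.2228  0.085 ]
```

View pics/cc.png

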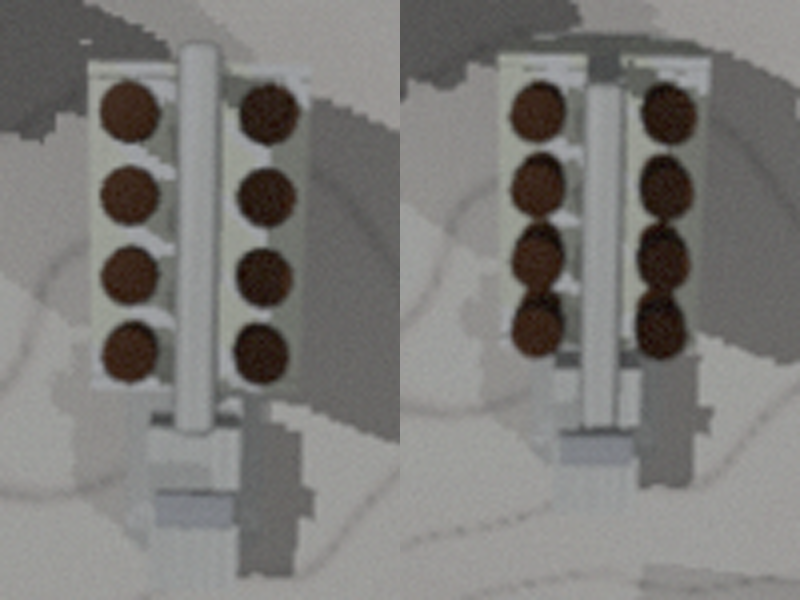

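View pics/ss.png

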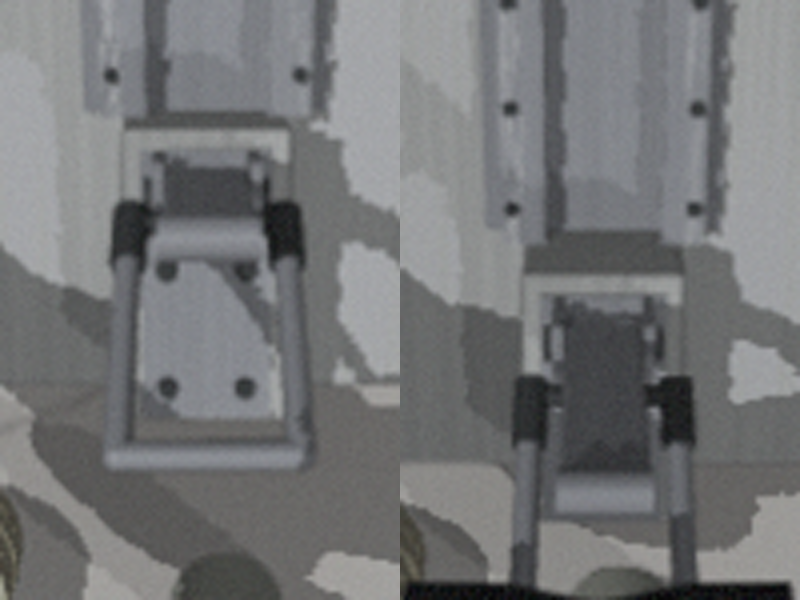

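In the carrier crop, the handle ends are at (197,42)/(193,432) in c1 and (603,85)/(598,430) in c2, and the keeper lip is below them. In the shaker crop, the lever's rolled end is at (208,238) in s1 and (605,495) in s2, and the loop bar is at (207,457), behind the lever.

```bash
cat >> h.py <<'E'
YAW=1.7797
U=np.array([np.cos(YAW),np.sin(YAW),0]);X=np.array([np.sin(YAW),-np.cos(YAW),0]);Z=np.array([0,0,1.])
O=np.array([.5526,-.0917,0])+.0012*X+.0004*U
def W(x,y,z): return O+(x*X+y*U)/1000+Z*z/1000   # shaker local mm -> world
def L(p): d=np.asarray(p)-O; return 1000*np.array([d@X,d@U,d[2]])
E
python3 - <<'E'
from h import *
px=lambda X,Y,ox,oy:((X+.5)/4-.5+ox,(Y+.5)/4-.5+oy)
c1,c2,s1,s2=[wcam(f"pics/{n}.png") for n in("c1","c2","s1","s2")]
a=tri([c1,c2],[px(197,42,205,70),px(203,85,205,130)])
b=tri([c1,c2],[px(193,432,205,70),px(198,430,205,130)])
print("handle",a.round(4),b.round(4),np.linalg.norm(a-b))
A=onz(c1,[px(197,42,205,70),px(193,432,205,70)],.139);B=onz(c2,[px(203,85,205,130),px(198,430,205,130)],.139)
for q in(A,B):print(q.mean(0).round(4),np.arctan2(*(q[0]-q[1])[[1,0]]),np.linalg.norm(q[0]-q[1]))
k=tri([c1,c2],[px(195,490,205,70),px(197.5,432,205,130)]);print("keeper lip edge",k.round(4))
l=tri([s1,s2],[px(208,240,205,130),px(205,495,205,180)]);print("lever tip local",L(l).round(1))
# bar on a plane x-z: intersect with circle around pin
l=L(l);th=np.arctan2(l[2]-139,-(l[1]+75));print("theta approx",th)
e,v=ray(s1,px(207,457,205,130))
for z in(200,220,230,240,250):
  p=e+v[0]*((z/1000-e[2])/v[0][2]);print(L(p).round(1))
E
```

```text
handle [0.4033 0.4256 0.14  ] [0.4165 0.3257 0.1445] 0.10082650813846875
[0.4098 0.375  0.139 ] 1.7010428873500163 0.10217078625779309
[0.4102 0.3743 0.139 ] 1.7025066261147057 0.10327628289875797
keeper lip edge [0.4224 0.2842 0.0612]
lever tip local [ 2.000e-01 -6.340e+01  2.329e+02]
theta approx 1.6931972463423997
[   0.2 -141.1  200. ]
[   0.  -130.7  220. ]
[  -0.  -125.4  230. ]
[-1.000e-01 -1.202e+02  2.400e+02]
[-2.000e-01 -1.149e+02  2.500e+02]
```

```bash
python3 - <<'E'
from h import *
p=np.array([.410,.3747,0]);r=down(1.7025)
ctrl.command_gripper(.042)
ctrl.move_ptp(p+.20*Z,r)
print(ctrl.line_to(p+.1185*Z,max_speed=.12,force_limit=8))
ctrl.command_gripper(0,force=110)
s=ctrl.get_state();print(s["t"],s["tcp_pos"],s["finger_gap"],s["grip_force"],s["ft_force"])
ctrl.line_to(p+.135*Z,max_speed=.05);ctrl.wait(.2)
s=ctrl.get_state();print(s["t"],s["finger_gap"],s["ft_force"],s["wrist_torque"])
ctrl.line_to(p+.30*Z,max_speed=.2)
z0=L(W(0,0,0)+0*Z)
ctrl.line_to(W(0,252,100+118.5+40),down(YAW),max_speed=.2)
s=ctrl.get_state();print(s["t"],L(s["tcp_pos"]),s["finger_gap"],s["ft_force"],s["wrist_torque"])
shot("pics/e1.png");cv2.imwrite("pics/e1side.png",ctrl.camera("side"))
E
python3 - <<'E'
import cv2,numpy as np
a=cv2.imread("pics/e1.png");b=cv2.imread("pics/e1side.png")[110:300,110:320]
b=cv2.resize(b,(400,362),interpolation=cv2.INTER_CUBIC);a=cv2.resize(a[60:384,150:390],None,fx=1.66,fy=1.66,interpolation=cv2.INTER_CUBIC)
o=np.zeros((540,800,3),np.uint8);o[:a.shape[0],:a.shape[1]]=a[:540];o[:362,400:]=b;cv2.imwrite("pics/e1v.png",o)
E
```

```text
False
6.9333 [0.4107511  0.3751974  0.11948057] 0.00995351796937615 107.74834871292114 [ 0.28942201 -0.0294802   5.83403595]
7.6167 0.010428405354300431 [ 0.74534783  1.02565368 -4.10958682] [ 0.0838936   0.00635835 -0.03113841]
9.95 [ -0.26564878 253.64992412 258.85583739] 0.010320738268381929 [-0.48259418 -0.36945623 -5.23135602] [0.11017896 0.05284154 0.0394443 ]
```

View pics/e1v.png

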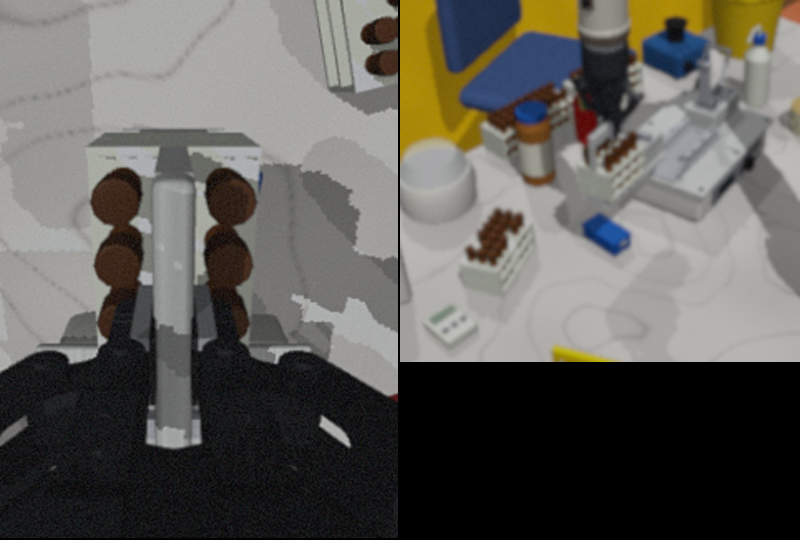

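The carrier hangs level in the gripper, in line with the rail, with its handle end at panel (174,181). I'll check the pitch from that, then touch down on the landing and slide in.

Run:
```python
from h import *
C=wcam("pics/e1.png");s=ctrl.get_state();M=R.from_rotvec(s["ee_rot"]).as_matrix();t=s["tcp_pos"]
print("pred px",proj(C,t+M@np.array([.052,0,-.0195])),proj(C,t+M@np.array([.052,0,-.0175])),"seen 254.8,169; axes",M.round(4).tolist())
# rack's rear top edge z~? skip. move to entry
dz=119.5
ctrl.line_to(W(0,236,89+dz+8),max_speed=.1)
f=ctrl.line_to(W(0,236,89+dz-4),max_speed=.02,force_limit=2.5)
s=ctrl.get_state();print(f,s["t"],L(s["tcp_pos"]),s["ft_force"],s["wrist_torque"])
```

```text
pred px [[254.68052811 166.52931023]] [[254.67632166 165.61906086]] seen 254.8,169; axes [[-0.2098, 0.9777, 0.0005], [0.9777, 0.2098, 0.0005], [0.0003, 0.0006, -1.0]]
True 11.125 [5.60657452e-02 2.36749126e+02 2.07587432e+02] [-0.03560229  1.75151063  3.18243262] [-0.03778019 -0.2271188   0.04232506]
```

Run:
```python
from h import *
def rep(f):
    s=ctrl.get_state();print(f,round(s["t"],2),L(s["tcp_pos"]).round(2),s["ft_force"].round(2),s["wrist_torque"].round(3));return f
ctrl.line_to(W(0,236,208.8),max_speed=.03);rep(0)
f=rep(ctrl.line_to(W(0,165,208.8),max_speed=.06,force_limit=10))
if not f: f=rep(ctrl.line_to(W(0,82,208.8),max_speed=.06,force_limit=14))
if not f: f=rep(ctrl.line_to(W(0,62,208.6),max_speed=.03,force_limit=16))
```

```text
0 11.38 [ -0.29 235.83 208.47] [ 0.07  1.14 -3.23] [ 0.07  -0.112  0.121]
False 12.71 [-7.0000e-02  1.6550e+02  2.0882e+02] [ 0.5  -0.08 -4.02] [ 0.132 -0.021  0.016]
False 14.24 [3.0000e-02 8.2570e+01 2.0885e+02] [-0.03  0.41 -5.22] [0.099 0.011 0.002]
True 14.6 [5.0000e-02 8.1140e+01 2.0926e+02] [-0.17  3.5  -0.76] [ 0.349 -0.157  0.1  ]
```

Run:
```python
from h import *
def rep(f):
    s=ctrl.get_state();print(f,round(s["t"],2),L(s["tcp_pos"]).round(2),s["ft_force"].round(2),s["wrist_torque"].round(3));return f
ctrl.wait(.1);rep(0)
f=rep(ctrl.line_to(W(0,62,208.6),max_speed=.02,force_limit=25))
shot("pics/h1.png");t=ctrl.camera("top");cv2.imwrite("pics/h1top.png",t)
a=cv2.resize(cv2.imread("pics/h1.png")[60:384,150:390],None,fx=1.66,fy=1.66,interpolation=cv2.INTER_CUBIC)
b=cv2.resize(t[130:230,240:370],(400,308),interpolation=cv2.INTER_CUBIC)
o=np.zeros((540,800,3),np.uint8);o[:a.shape[0],:a.shape[1]]=a[:540];o[:308,400:]=b;cv2.imwrite("pics/h1v.png",o)
```

```text
0 14.7 [-1.5000e-01  8.1340e+01  2.0895e+02] [-0.04  2.3   0.32] [ 0.39  -0.246  0.135]
True 15.28 [ -0.    80.61 210.24] [-0.74  3.01  0.9 ] [ 0.141  0.082 -0.067]
```

View pics/h1v.png

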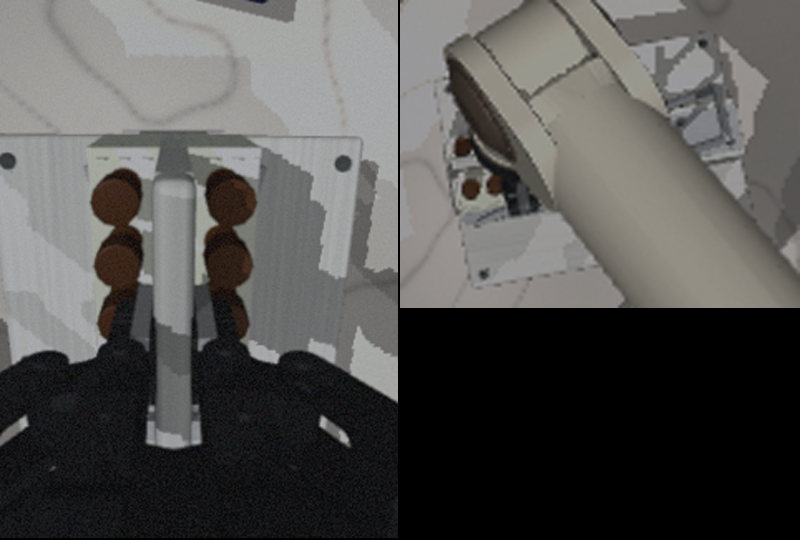

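Run:
```python
from h import *
C=wcam("pics/h1.png");q=lambda X,Y:((X+.5)/1.66-.5+150,(Y+.5)/1.66-.5+60)
for nm,p,z in(("deck edge L",q(70,136),.085),("R",q(300,136),.085),("foot rear top edge",q(180,130),.095),("same bottom",q(180,130),.089),("rack rear top",q(120,147),.089+.08),("screwL",q(7,161),.085),("screwR",q(342,162),.085),("handle end",q(174,178),.089+.139)):
    print(nm,L(onz(C,p,z)[0]).round(1))
# sharpen: row edges along column
g=cv2.cvtColor(cv2.imread("pics/h1.png"),cv2.COLOR_BGR2GRAY).astype(int)
print(g[130:180,256].tolist());print(g[130:150,200].tolist())
```

```text
deck edge L [-60.3 129.1  85. ]
R [ 71.9 130.3  85. ]
foot rear top edge [  2.7 133.6  95. ]
same bottom [  2.8 133.2  89. ]
rack rear top [-21.6 132.7 169. ]
screwL [-98.4 114.6  85. ]
screwR [ 97.9 115.6  85. ]
handle end [ -0.4 131.4 228. ]
[146, 144, 152, 153, 156, 159, 162, 155, 128, 89, 87, 93, 93, 94, 87, 84, 87, 82, 87, 84, 86, 86, 85, 84, 87, 86, 88, 85, 84, 82, 87, 86, 87, 87, 85, 87, 86, 98, 117, 137, 147, 149, 150, 155, 160, 155, 157, 163, 150, 139]
[161, 162, 162, 161, 158, 159, 161, 161, 163, 160, 154, 120, 143, 147, 156, 154, 153, 157, 155, 155]
```

Run:
```python
from h import *
px=lambda X,Y,ox,oy:((X+.5)/4-.5+ox,(Y+.5)/4-.5+oy)
v=np.array([np.cos(1.7025),np.sin(1.7025),0]);h=np.array([.410,.3747,0])
for n,oy,rows in(("c1",70,dict(handle_r=(197,42,.139),handle_f=(193,432,.139),cap_r=(200,112,.1),cap_f=(197,353,.1),rack_r=(200,68,.075),rack_f=(200,390,.075),lip_near=(195,490,.06),lip_far=(195,525,.06))),
 ("c2",130,dict(handle_r=(203,85,.139),handle_f=(198,430,.139),cap_r=(203,112,.1),cap_f=(198,328,.1),rack_r=(203,57,.075),lip_near=(197,432,.06),lip_far=(197,465,.06)))):
  C=wcam(f"pics/{n}.png")
  for k,(a,b,z) in rows.items(): print(n,k,(1000*(onz(C,px(a,b,205,oy),z)[0]-h)@v).round(1))
C=wcam("pics/h1.png");T=np.load("pics/h1.npy")[0];q=lambda X,Y:((X+.5)/1.66-.5+150,(Y+.5)/1.66-.5+60)
print("h1 cap rear centres",L(onz(C,q(116,200),.191)[0]),L(onz(C,q(231,200),.191)[0]),"TCP",L(T), "handle end", L(onz(C,q(174,176),.228)[0]))
```

```text
c1 handle_r 51.4
c1 handle_f -50.7
c1 cap_r 36.0
c1 cap_f -35.2
c1 rack_r 50.1
c1 rack_f -52.0
c1 lip_near -91.6
c1 lip_far -104.9
c2 handle_r 51.2
c2 handle_f -52.1
c2 cap_r 37.2
c2 cap_f -34.3
c2 rack_r 51.2
c2 lip_near -91.9
c2 lip_far -105.9
h1 cap rear centres [-20.86483341 116.56552989 191.        ] [ 19.8571842  116.91601057 191.        ] TCP [-2.52008729e-03  8.06141258e+01  2.10239310e+02] handle end [ -0.39990748 131.97867004 228.        ]
```

The handle turns out to sit over the middle of the rack, about 10 mm behind the quoted origin. The rear foot edge at local y≈133 and the firm contact therefore both mean the nose is at the stop. I'll let go, then swing the loop over.

```bash
python3 - <<'E'
from h import *
def rep(f=0):
    s=ctrl.get_state();print(f,round(s["t"],2),L(s["tcp_pos"]).round(2),s["ft_force"].round(2));return f
y=L(ctrl.get_state()["tcp_pos"])[1]
rep(ctrl.line_to(W(0,y-1,207.5),max_speed=.02,force_limit=5))
ctrl.command_gripper(.042);ctrl.wait(.1)
ctrl.line_to(W(0,y-1,290),max_speed=.2);rep()
ctrl.command_gripper(0,force=40)
shot("pics/r1.png")
ctrl.line_to(W(0,-20,330),down(YAW),max_speed=.3)
ctrl.line_to(W(0,-150,330),max_speed=.3);shot("pics/r2.png")
rep(ctrl.line_to(W(0,-150,243),max_speed=.15,force_limit=6))
# finger front at y+11
ok=0
for yy,zz in((-128,246),(-105,252),(-85,254),(-70,256),(-55,256)):
    ok=ctrl.line_to(W(0,yy,zz),max_speed=.1,force_limit=12);rep(ok)
    if ok:break
if not ok:
    ctrl.wait(.4);ctrl.line_to(W(0,-55,330),max_speed=.3)
    ctrl.line_to(W(0,-5,350),max_speed=.3);shot("pics/r3.png");cv2.imwrite("pics/r3side.png",ctrl.camera("side"))
rep()
E
python3 - <<'E'
import cv2,numpy as np
o=np.zeros((600,800,3),np.uint8)
for i,n in enumerate(("r1","r2","r3")):
    a=cv2.imread(f"pics/{n}.png")
    if a is not None:
        r,c=divmod(i,2);o[r*300:r*300+300,c*400:c*400+400]=cv2.resize(a[40:328,64:448],(400,300),interpolation=cv2.INTER_AREA)
b=cv2.imread("pics/r3side.png")
if b is not None:o[300:,400:]=cv2.resize(b[110:230,200:360],(400,300),interpolation=cv2.INTER_CUBIC)
cv2.imwrite("pics/rv.png",o)
E
```

```text
True 15.58 [-5.0000e-02  8.2000e+01  2.0883e+02] [-1.29  0.61  6.12]
0 16.65 [-1.5000e-01  7.9480e+01  2.8988e+02] [ 1.03 -0.74 -0.35]
False 19.05 [   0.66 -149.59  243.92] [0.41 0.53 0.77]
False 19.43 [   0.49 -126.75  246.91] [-0.59 -0.1   0.2 ]
False 19.82 [ 2.3000e-01 -1.0406e+02  2.5239e+02] [ 0.73 -0.37 -0.29]
False 20.17 [ 1.8000e-01 -8.3960e+01  2.5425e+02] [0.36 0.02 0.48]
False 20.47 [ 2.0000e-01 -6.8950e+01  2.5629e+02] [-0.1   0.19 -0.13]
False 20.77 [ 9.0000e-02 -5.3950e+01  2.5617e+02] [-0.11 -0.63 -0.18]
0 22.0 [ -0.56  -5.58 349.02] [ 0.9  -0.07 -0.85]
```

View pics/rv.png

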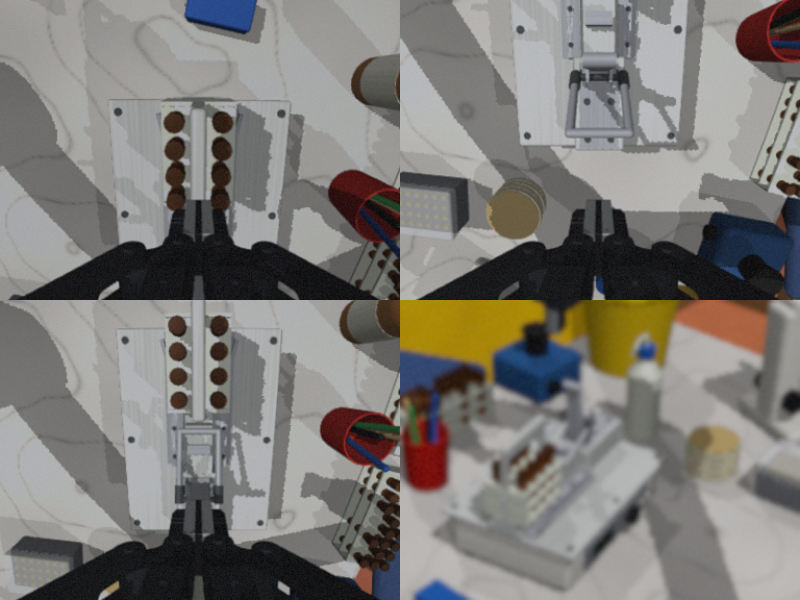

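View rv shows the loop now on the rail side, with its bar at panel (200,428) between the keeper and the rack, and the carrier seated. I'll verify that with numbers.

Run:
```python
from h import *
def caps(n):
    im=cv2.imread(f"pics/{n}.png");hsv=cv2.cvtColor(im,cv2.COLOR_BGR2HSV)
    m=((hsv[...,0]<14)&(hsv[...,1]>80)&(hsv[...,2]<140)).astype(np.uint8)*255
    m=cv2.morphologyEx(m,cv2.MORPH_OPEN,np.ones((5,5)));k,l,s,c=cv2.connectedComponentsWithStats(m);C=wcam(f"pics/{n}.png")
    for i in range(1,k):
        p=L(onz(C,c[i],.19)[0])
        if abs(p[0])<35 and s[i,4]>60: print(n,"cap",p.round(1),s[i])
caps("r3")
C=wcam("pics/r3.png");print("bar",[L(onz(C,(256,163),z)[0]).round(1) for z in(.138,.149,.155)])
g=cv2.GaussianBlur(cv2.cvtColor(cv2.imread("pics/r3.png"),cv2.COLOR_BGR2GRAY),(1,1),0)
for y in range(20,-36,-2):
    r=[]
    for x in(-16,-8,0,8,16):
        p=proj(C,W(x,y,.142*1000))[0];r.append(int(g[int(round(p[1])),int(round(p[0]))]))
    print(y,r)
for n,t in (("bar hooked",(0,1.6,142)),("lip rear end",(0,-12,149)),("lip front",(0,-25,149)),("cap front",(20,44.5,190))): print(n,proj(C,W(*t)).round(1))
cv2.imwrite("pics/r3c.png",cv2.resize(cv2.imread("pics/r3.png")[110:260,190:320],None,fx=4,fy=4,interpolation=cv2.INTER_CUBIC))
```

```text
r3 cap [-21.  116.7 190. ] [228  58  14  13 137]
r3 cap [-21.9  92.8 190. ] [228  82  12  15 132]
r3 cap [-20.4  72.7 190. ] [230 106  11   9  69]
r3 cap [-19.5  46.  190. ] [233 129   9  15 108]
bar [array([  1.7,   6.5, 138. ]), array([  1.7,   8.6, 149. ]), array([  1.6,   9.8, 155. ])]
20 [150, 145, 170, 93, 109]
18 [147, 146, 149, 139, 131]
16 [146, 148, 125, 158, 155]
14 [113, 91, 90, 94, 112]
12 [103, 90, 93, 91, 96]
10 [142, 150, 144, 147, 133]
8 [132, 141, 142, 143, 125]
6 [131, 133, 130, 133, 133]
4 [152, 158, 157, 157, 158]
2 [140, 142, 137, 142, 143]
0 [129, 125, 125, 141, 117]
-2 [148, 153, 156, 175, 135]
-4 [101, 154, 153, 174, 137]
-6 [96, 153, 155, 174, 139]
-8 [96, 152, 154, 171, 137]
-10 [97, 150, 157, 164, 141]
-12 [100, 129, 133, 133, 135]
-14 [96, 120, 122, 120, 122]
-16 [99, 144, 147, 145, 95]
-18 [96, 148, 143, 148, 99]
-20 [104, 149, 151, 149, 97]
-22 [110, 149, 149, 149, 99]
-24 [108, 147, 147, 148, 104]
-26 [107, 153, 152, 149, 108]
-28 [106, 175, 175, 156, 149]
-30 [107, 172, 175, 156, 151]
-32 [105, 170, 177, 158, 150]
-34 [104, 139, 169, 155, 150]
bar hooked [[254.6 167.4]]
lip rear end [[254.6 179. ]]
lip front [[254.6 188.8]]
cap front [[273.5 137.2]]
```

View pics/r3c.png

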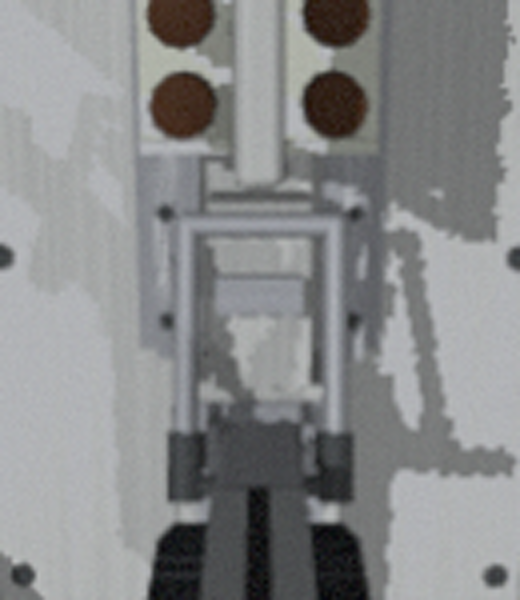

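The crop shows the bar at full-image row 166, behind the keeper lip at rows 179–189. Predicted rows were 167 for a bar lying on the shelf and 179–189 for a carrier at home, so the loop is hooked and the carrier is home. Next I'll press the lever down along its arc.

Run:
```python
from h import *
def rep(f=0,th=None):
    s=ctrl.get_state();print(f,th,round(s["t"],2),L(s["tcp_pos"]).round(1),s["ft_force"].round(1));return f
def P(th,r=80,n=10):return (-75-r*np.cos(th)+n*np.sin(th)+11, 139+r*np.sin(th)+n*np.cos(th)+8)
ctrl.line_to(W(0,-30,300),max_speed=.25)
stop=rep(ctrl.line_to(W(0,-30,P(1.57)[1]),max_speed=.15,force_limit=6))
if not stop:
  for th in(1.57,1.4,1.2,1.0,.8,.6,.45,.3,.18,.08,0,-.03):
    y,z=P(th);stop=ctrl.line_to(W(0,y,z),max_speed=.08,force_limit=25);rep(stop,th)
    if stop:break
```

```text
False None 23.01 [  0.8 -29.5 228.2] [0.4 0.1 0. ]
False 1.57 23.46 [-2.00e-01 -5.51e+01  2.27e+02] [0.9 0.9 0. ]
False 1.4 23.78 [-1.000e-01 -6.860e+01  2.274e+02] [-0.6 -0.  -0.4]
False 1.2 24.13 [-2.000e-01 -8.460e+01  2.249e+02] [-0.3 -0.4 -0.4]
False 1.0 24.48 [ -0.4 -99.7 219.2] [ 0.5 -0.1  0.5]
False 0.8 24.83 [  -0.4 -113.3  210.8] [ 0.3 -0.4  0.4]
False 0.6 25.18 [  -0.2 -125.   199.9] [0.1 0.1 0.7]
False 0.45 25.48 [  -0.3 -132.   190.4] [ 0.6 -0.2  0.3]
False 0.3 25.78 [  -0.3 -137.6  179.8] [-0.1  0.7  1.2]
False 0.18 26.06 [  -0.4 -141.1  170.5] [-0.1  0.7 -0.3]
False 0.08 26.31 [  -0.5 -143.   162.6] [-0.4  0.8  0. ]
False 0 26.56 [   0.6 -143.9  157.2] [1.3 0.7 1.4]
False -0.03 26.81 [   0.8 -144.   156.9] [-3.7  0.6 14.7]
```

Run:
```python
from h import *
ctrl.line_to(W(0,-144,260),max_speed=.2)
ctrl.move_ptp(W(0,-80,350),down(YAW));ctrl.wait(.2);shot("pics/f1.png")
ctrl.move_ptp(W(0,-20,350),down(YAW));ctrl.wait(.2);shot("pics/f2.png");print(ctrl.get_state()["t"])
for n in("f1","f2"):
    C=wcam(f"pics/{n}.png");g=cv2.cvtColor(cv2.imread(f"pics/{n}.png"),cv2.COLOR_BGR2GRAY)
    S=lambda x,y,z:(lambda p:int(g[int(round(p[1])),int(round(p[0]))]) if 0<=p[1]<384 else -1)(proj(C,W(x,y,z))[0])
    print(n,"bar/legs z142: x=-24,-17,0,17,24")
    for y in range(4,-34,-2):print(y,[S(x,y,142) for x in(-24,-17,0,17,24)])
    print("lever z154 x=-18,-8,0,8,18")
    for y in range(-130,-184,-3):print(y,[S(x,y,154) for x in(-18,-8,0,8,18)])
```

```text
28.85
f1 bar/legs z142: x=-24,-17,0,17,24
4 [139, 119, 180, 120, 135]
2 [139, 117, 180, 125, 111]
0 [137, 114, 177, 123, 101]
-2 [140, 117, 175, 114, 101]
-4 [139, 114, 162, 112, 102]
-6 [139, 112, 158, 114, 102]
-8 [141, 113, 160, 109, 99]
-10 [140, 129, 133, 96, 88]
-12 [143, 137, 134, 129, 127]
-14 [161, 151, 150, 160, 163]
-16 [149, 121, 151, 115, 149]
-18 [153, 80, 151, 83, 155]
-20 [153, 122, 155, 102, 154]
-22 [152, 139, 155, 98, 155]
-24 [153, 139, 144, 100, 156]
-26 [154, 136, 125, 100, 159]
-28 [153, 137, 125, 98, 154]
-30 [153, 136, 176, 138, 153]
-32 [155, 135, 175, 139, 153]
lever z154 x=-18,-8,0,8,18
-130 [137, 149, 151, 153, 102]
-133 [136, 156, 149, 153, 99]
-136 [134, 148, 150, 154, 96]
-139 [137, 149, 151, 156, 99]
-142 [137, 149, 147, 155, 104]
-145 [137, 150, 148, 153, 104]
-148 [139, 152, 150, 154, 97]
-151 [141, 151, 147, 154, 104]
-154 [171, 151, 150, 158, 169]
-157 [114, 145, 149, 152, 170]
-160 [99, 75, 49, 84, 171]
-163 [99, 77, 23, 78, 169]
-166 [95, 79, 25, 80, 173]
-169 [88, 73, 26, 78, 173]
-172 [76, 77, 22, 77, 127]
-175 [71, 75, 28, 77, 15]
-178 [79, 7
[... 423 characters left out ...]
 [151, 102, 146, 101, 149]
-22 [150, 105, 149, 100, 150]
-24 [153, 134, 145, 91, 149]
-26 [150, 138, 149, 92, 149]
-28 [149, 141, 161, 108, 150]
-30 [150, 141, 171, 116, 153]
-32 [147, 138, 170, 118, 151]
lever z154 x=-18,-8,0,8,18
-130 [73, 76, 26, 77, 55]
-133 [75, 76, 17, 72, 63]
-136 [75, 74, 22, 80, 64]
-139 [79, 74, 29, 73, 64]
-142 [68, 76, 19, 74, 68]
-145 [63, 75, 22, 70, 72]
-148 [62, 75, 21, 72, 69]
-151 [54, 82, 38, 122, 59]
-154 [26, 80, 29, 91, 24]
-157 [22, 68, 18, 35, 30]
-160 [21, 57, 30, 18, 24]
-163 [24, 32, 29, 24, 24]
-166 [28, 21, 24, 13, 29]
-169 [31, 13, 29, 30, 16]
-172 [25, 19, 29, 14, 28]
-175 [21, 16, 29, 20, 21]
-178 [23, 11, 19, 20, 18]
-181 [20, 17, 25, 13, 24]
```

Run:
```python
from h import *
ctrl.line_to(W(0,-150,200),max_speed=.25)
f=ctrl.line_to(W(0,-150,153),max_speed=.02,force_limit=3)
s=ctrl.get_state();print(f,L(s["tcp_pos"]).round(1),s["ft_force"].round(1))
f=ctrl.line_to(W(0,-150,152),max_speed=.02,force_limit=18)
s=ctrl.get_state();print(f,L(s["tcp_pos"]).round(1),s["ft_force"].round(1))
ctrl.line_to(W(0,-150,300),max_speed=.2);ctrl.wait(.8);s=ctrl.get_state();print(s["t"],s["ft_force"].round(1))
```

```text
True [   0.  -150.   157.1] [-0.4 -0.6  5.3]
True [ 1.000e-01 -1.500e+02  1.571e+02] [-3.2 -0.8  8.6]
33.575 [-0.3 -1.  -0.8]
```

The first light touch met a rigid surface at tip height 149 mm, which is the flat-lever height. The bar is at local y≈-14, right on the keeper.

```bash
python3 -c "
from workcell import ctrl
print(ctrl.hand_in())"
```

```text
the job is handed in; nothing more can be done
None
```

The job is handed in: the carrier is home against the stop, the loop is hooked over the keeper, the lever measured flat, and the robot is clear of everything; hand-in returned no verdict.

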